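Line up the counter containers by height

TASK

Set the four containers (salt carton, red tin, spice jar, honey jar) upright in a row on the four wooden boards, one in the middle of each board, in order of height: the tallest on the board beside the clay pot, then each shorter than the last, so that the shortest stands beside the cheese block. Never tip a container over, and leave the clay pot and the cheese block where they stand.

Things in the scene. Friction and masses are not known exactly. Their poses are not given: they have to be found in the camera images.
- salt_box: pale printed carton, the tallest container: 141 mm high (solid to 137 mm), 53 mm deep along its own x (grip across this), 81 mm along its own y; stands upright, about 0.17 kg; origin at the centre of its underside, z up
- red_tin: plain red rectangular tin with slip lid, second tallest: 122 mm high, 60 mm (65 mm with the clasp) along its own x (grip across this), 87 mm along its own y; stands upright, about 0.2 kg; origin at the centre of its underside, z up
- spice_jar: slim spice jar with a yellow cap, third in height: 96 mm high, round, 42 mm in diameter; stands upright, about 0.11 kg; origin at the centre of its underside, z up
- honey_jar: small amber glass jar with a paper band and a brass-coloured lid, the shortest: 68 mm high, round, 54 mm in diameter up to 46 mm, lid 50 mm in diameter above 52 mm; stands upright, about 0.15 kg; origin at the centre of its underside, z up
- pad_1: leftmost (+y) place of the row of four; fixed square wooden board 92 x 92 mm, 10 mm thick, origin at the centre of its underside (its top is 10 mm higher), z up, x away from the robot, y to the left along the row; the next board's centre lies 108 to 116 mm to its right
- pad_2: second place from the left; fixed square wooden board 92 x 92 mm, 10 mm thick, origin at the centre of its underside (its top is 10 mm higher), z up, x away from the robot, y to the left along the row
- pad_3: third place from the left; fixed square wooden board 92 x 92 mm, 10 mm thick, origin at the centre of its underside (its top is 10 mm higher), z up, x away from the robot, y to the left along the row
- pad_4: rightmost (-y) place of the row; fixed square wooden board 92 x 92 mm, 10 mm thick, origin at the centre of its underside (its top is 10 mm higher), z up, x away from the robot, y to the left along the row
- clay_pot: empty terracotta flower pot, 100 mm in diameter, 105 mm high, loose, 0.35 kg, stands on the table in line with the row just beyond one end of it (left of pad_1 or right of pad_4, about 125 mm from the centre of that board); marks the tall end; origin at the centre of its underside
- cheese_block: upright pale yellow cheese block, 101 x 69 mm, 98 mm high, loose, stands on the table just beyond the other end of the row; origin at the centre of its underside
Mind the look-alikes: they are no part of the job. What is shaped like the honey_jar but pink is not meant.

How it is judged (in metres and radians):
At the end, for the whole second after the job is handed in: Each container stands upright (within 0.1 rad) on its own board, its centre within 15 mm of the board's centre, released and at rest; in order from the clay pot: salt box, red tin, spice jar, honey jar. The clay pot and the cheese block are within 30 mm of where they stood (((y of clay_pot in the frame of pad_2 above 0 m and horizontal distance between salt_box and pad_1 below 0.015 m and z of salt_box in the frame of pad_1 between 0.007 and 0.014 m and horizontal distance between red_tin and pad_2 below 0.015 m and z of red_tin in the frame of pad_2 between 0.007 and 0.014 m and horizontal distance between spice_jar and pad_3 below 0.015 m and z of spice_jar in the frame of pad_3 between 0.007 and 0.014 m and horizontal distance between honey_jar and pad_4 below 0.015 m and z of honey_jar in the frame of pad_4 between 0.007 and 0.014 m) or (y of clay_pot in the frame of pad_2 below 0 m and horizontal distance between salt_box and pad_4 below 0.015 m and z of salt_box in the frame of pad_4 between 0.007 and 0.014 m and horizontal distance between red_tin and pad_3 below 0.015 m and z of red_tin in the frame of pad_3 between 0.007 and 0.014 m and horizontal distance between spice_jar and pad_2 below 0.015 m and z of spice_jar in the frame of pad_2 between 0.007 and 0.014 m and horizontal distance between honey_jar and pad_1 below 0.015 m and z of honey_jar in the frame of pad_1 between 0.007 and 0.014 m)) and angle between each of salt_box, red_tin, spice_jar, honey_jar's own z axis and vertical below 0.1 rad and linear speed of each of salt_box, red_tin, spice_jar, honey_jar below 0.02 m/s and distance of each of clay_pot, cheese_block from where it was at the start of the episode below 0.03 m); the robot touches nothing.
It fails at once if a container is tipped over (more than 0.7 rad) (angle between any of salt_box, red_tin, spice_jar, honey_jar's own z axis and vertical above 0.7 rad).
It fails at once if the clay pot or the cheese block is pushed away (more than 30 mm) or tipped (distance of any of clay_pot, cheese_block from where it was at the start of the episode above 0.03 m or angle between any of clay_pot, cheese_block's own z axis and vertical above 0.5 rad).
It also fails if it takes over 112 s, if anything falls off the work surface, if the arm or the gripper's body presses on something with over 40 N, if the wrist force passes 120 N, or if a joint passes its speed limit or range.

ROBOT

A 6-joint arm with a two-finger parallel gripper is mounted at the origin on a cart in front of the work surface, level with it; the furniture and walls round the work are solid. World frame = base frame: x ahead of the robot, y to its left, z up, the work surface at z = 0. Lengths are in m, angles in degrees, forces in N, time in s.
With the tool pointing down it reaches from about 0.325 to 0.85 m from the base axis. Payload 15.5 kg.
Tool frame: the origin (TCP) lies at the very end of the fingers, on their centre line; the grasp point (between the pads) lies 19 mm behind it (robot.grip_point_offset is the distance from the TCP to the grasp point, in m); z points along the fingers, y is the line along which they close (so a half turn about z gives the same grasp; the last joint's range is limited). The gripper opens to 91 mm and grips with 3 to 60 N. Pads are 32 mm wide; open, the fingers measure 118 mm over their backs; the gripper's body (76 mm by 178 mm) begins 60 mm behind the grasp point.
Start: joints at [70.101, 28.281, 77.091, -0, 74.628, -5.472], TCP at [0.156, 0.605, 0.174] pointing down, gripper open.
Joint ranges: [-166.48, 166.48], [-47.26, 123.95], [12.59, 153.08], [-70.14, 250.14], [6.76, 159.57], [-176.63, 176.63]. Speed limits (degrees/s): [108.29, 108.29, 147.25, 172.46, 172.46, 172.46].

INTERFACE

Orientations are given as a 3x3 rotation matrix whose columns are the frame's x, y, z axes.
In Python, from bench import monitor, eyes, robot gives the robot as it stands. The module is installed in compiled form; this text tells all that it offers.
- The arm moves only by the tool step_arm, never from a script. Its arguments are lists of equal length, an entry for each row: "linear": the shift along the world's x, y, z in cm, a list of three; "turn": the turn about the world's z in degrees; "grip": the opening, from 0 (shut) to 1 (fully open). In form: {"linear": [[tx, ty, tz], ...], "turn": [turn, ...], "grip": [grip, ...]}. A call has 1 to 12 rows; each row is the pose to reach, as a shift and turn from the pose commanded when the call began; what a row does not reach only later rows make up. A row lasts 1/8 s, in which the tool goes at most 62.5 mm and 10.7 degrees, less where a joint would pass 70% of its speed; a pose out of reach is approached as far as the arm can. A call with a gripper value outside its range is refused whole. The fingers move at their own pace and stop on an object; "squeeze" is the grip in N (left out, the last holds). Time passes only in rows, so rows that repeat a pose let the fingers close. It gives the time, the measured TCP pose, the force, the opening and the grip force at its end, in the units of the state.
- monitor.read_state(): the state, without advancing time (a new reading comes with each control period).
- eyes.get_image(name): name is "side" or "top" or "wrist"; returns a dict with "pixels" (400x640x3 uint8, blue, green, red), "depth" (400x640 float32, m along the optical axis (not along the pixel's ray), 0 where there is no reading), "vertical_fov" (degrees; the focal length in pixels is half the picture's height over the tangent of half this angle, whatever the lens; pixels are square), "cx", "cy" (the principal point, pixels), "k1" (the pictures are not rectified: a ray, as slopes to the right and down, at radius r is drawn at 1 + k1 r^2 times it, then the intrinsics apply), "rvec" (rotation vector, rad) and "tvec" (3), from world to camera coordinates, as OpenCV has them; the wrist camera has in their place "T_tool_cam" (4x4, takes a point from camera to tool coordinates, whose origin is the TCP and whose axes are the flange's). Camera axes: x right, y down, z forward; pixel columns grow to the right and rows downward; lengths in m; the calibration is good to about 2 mm. A picture is of the moment at which its call begins: read the wrist's pose just before it.
- robot.hand_in(): hands the job in; it is judged then, once.
The state is a dict: "clock": time; "q": joint angles; "qd": joint speeds; "joint_efforts": joint torques, N m; "tool_pos": TCP position; "ee_rot": TCP orientation; "ft_force": force on the tool from outside, world axes, zero at the start; "moment": the same for the moment, N m; "gripper_width": opening from 0.0 (shut) to 1.0 (fully open); "gripper_force": force on a finger pad.
Only numpy, scipy, OpenCV 4.12 (cv2) and the standard library are available. Lean on these libraries where they do the work, as an engineer would, in place of code of your own. Each camera call takes 0.05 s, during which the arm holds its last target. There are 200 camera calls.

## Working session

There is one attempt and no reset: what is moved stays moved. The work goes in short steps, Python scripts to look and compute and a tool call to move; the robot and the scene stay as the last step left them, time stands still between calls to the robot, and variables do not carry over. Pictures are saved under pics/ and viewed, at most 14 in all, crops included, and the job is handed in when it is done.

Besides the shell and the picture viewer there is one more tool, called after "Call:" by a JSON object that holds its "api" and its "payload", one argument or row to a line. step_arm: Moves the arm, as the interface text tells. Its arguments: {"type":"object","properties":{"linear":{"type":"array"},"turn":{"type":"array"},"grip":{"type":"array"},"squeeze":{"type":"number"}},"required":["linear","turn","grip"]}

```bash
mkdir -p pics; cat > h.py <<'E'
import numpy as np, cv2, pickle
from bench import monitor, eyes, robot
def grab(n,f=None):
    s=monitor.read_state(); im=eyes.get_image(n); im['st']=s
    if f: cv2.imwrite('pics/'+f+'.png',im['pixels']); pickle.dump(im,open('pics/'+f+'.pkl','wb'))
    return im
def cam(im):
    h,w=im['depth'].shape; f=h/2/np.tan(np.radians(im['vertical_fov'])/2)
    if 'rvec' in im:
        R=cv2.Rodrigues(np.array(im['rvec'],float))[0]; t=np.array(im['tvec'],float).ravel()
        Rc=R.T; o=-R.T@t
    else:
        T=np.array(im['T_tool_cam']); Rt=np.array(im['st']['ee_rot']); p=np.array(im['st']['tool_pos'])
        Rc=Rt@T[:3,:3]; o=Rt@T[:3,3]+p
    return f,Rc,o
def rays(im,uv):
    f,Rc,o=cam(im); uv=np.atleast_2d(np.array(uv,float))
    K=np.array([[f,0,im['cx']],[0,f,im['cy']],[0,0,1]])
    n=cv2.undistortPoints(uv[:,None],K,np.array([im['k1'],0,0,0,0.]))[:,0]
    return np.c_[n,np.ones(len(n))]@Rc.T,o
def onz(im,uv,z):
    d,o=rays(im,uv); return o+d*((z-o[2])/d[:,2])[:,None]
def cloud(im):
    h,w=im['depth'].shape; v,u=np.mgrid[:h,:w]
    d,o=rays(im,np.c_[u.ravel(),v.ravel()]); P=o+d*im['depth'].reshape(-1,1)
    P[im['depth'].ravel()==0]=np.nan
    return P.reshape(h,w,3)
E
python3 -c "
from h import *
for n in('top','side'):
    im=grab(n,n+'0'); print(cam(im)[2])
"
```

```text
[0.5024393  0.02656613 1.08833662]
[ 0.6074528  -0.75582105  0.78747318]
```

View pics/top0.png

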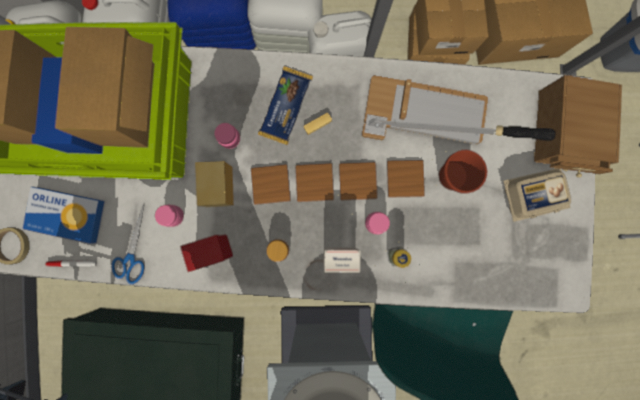

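View pics/side0.png

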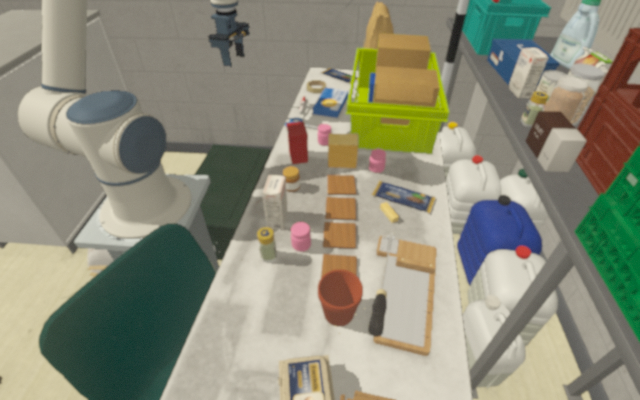

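Top view: clay pot at (464,172) lies on the right (-y), cheese at (214,184) on the left (+y). Boards are at (270,183), (314,181), (358,180) and (405,178). So salt goes to pad_4, tin to pad_3, spice to pad_2 and honey to pad_1.
Honey candidates: (277,251) amber with a brass lid, and pink ones at (168,215), (377,223), (227,134). Only (277,251) fits. The spice jar is at (401,258), salt at (342,261) and tin at (206,253).

```bash
cat > m.py <<'E'
from h import *
a=pickle.load(open('pics/top0.pkl','rb')); b=pickle.load(open('pics/side0.pkl','rb'))
ca=cloud(a); cb=cloud(b)
s=a['st']; print(s['tool_pos'],np.round(s['ee_rot'],3).tolist(),s['gripper_width'])
def roi(c,u0,v0,u1,v1,z0,z1):
    p=c[v0:v1,u0:u1].reshape(-1,3); return p[(p[:,2]>z0)&(p[:,2]<z1)]
def rep(n,p):
    if len(p)<8: print(n,len(p));return
    r=cv2.minAreaRect((p[:,:2]*1000).astype(np.float32)); print(n,len(p),'rect',np.round(r[0],1),np.round(r[1],1),round(r[2],1),'med z',np.round(np.median(p[:,2]),4))
rep('tin',roi(ca,175,225,240,280,.108,.135)); rep('honey',roi(ca,260,235,295,270,.058,.08))
rep('salt',roi(ca,318,240,368,280,.125,.15)); rep('spice',roi(ca,385,240,418,275,.08,.11))
for i,(u,v) in enumerate([(270,183),(314,181),(358,180),(405,178)]): rep('pad%d'%(i+1),roi(ca,u-25,v-25,u+25,v+25,.005,.016))
rep('pot',roi(ca,435,145,495,200,.09,.12)); rep('cheese',roi(ca,190,155,240,215,.08,.11)); rep('pink',roi(ca,360,205,395,240,.05,.08))
print('side')
rep('tin',roi(cb,280,110,315,170,.108,.135)); rep('honey',roi(cb,278,160,304,195,.058,.08))
rep('salt',roi(cb,258,170,292,235,.125,.15)); rep('spice',roi(cb,255,222,280,265,.08,.11))
rep('honeybody',roi(cb,278,160,304,195,.02,.08))
print(onz(a,[[270,183],[314,181],[358,180],[405,178]],.01).round(3).tolist())
t=cv2.resize(a['pixels'][150:285,170:490],None,fx=2.5,fy=2.5,interpolation=cv2.INTER_CUBIC); cv2.imwrite('pics/crop.png',t)
E
python3 m.py
```

```text
[0.15558791 0.60488255 0.1736089 ] [[-0.968, 0.249, -0.0], [0.249, 0.968, -0.001], [0.0, -0.001, -1.0]] 0.9999183253812834
tin 1125 rect [439.9 283.7] [65.  88.3] 16.6 med z 0.1219
honey 355 rect [438.7 121. ] [46.9 46.7] 88.8 med z 0.0676
salt 801 rect [419.6 -25.9] [78.1 45.7] 88.4 med z 0.1392
spice 287 rect [ 418.6 -162.8] [40.9 40.4] 44.6 med z 0.0963
pad1 1364 rect [599.8 145.4] [ 92.2 102.7] 4.3 med z 0.0097
pad2 1379 rect [596.7  39. ] [102.2 113.1] 1.7 med z 0.0099
pad3 1383 rect [599.9 -71.9] [112.7 113. ] 82.1 med z 0.0098
pad4 1334 rect [ 608.4 -195.6] [110.  109.8] 15.0 med z 0.0097
pot 497 rect [ 612.8 -315. ] [ 98.6 101.1] 89.0 med z 0.1032
cheese 1344 rect [597.6 268.4] [100.9  68.1] 1.7 med z 0.098
pink 370 rect [ 498.7 -116.6] [49.8 46.7] 89.0 med z 0.0678
side
tin 321 rect [440.7 282.3] [62.8 91.4] 16.7 med z 0.1207
honey 160 rect [441.9 121.1] [47.4 46.1] 5.9 med z 0.069
salt 421 rect [419.8 -25.5] [79.9 48.9] 87.2 med z 0.1403
spice 231 rect [ 418.6 -164.3] [40.3 40.1] 8.0 med z 0.097
honeybody 304 rect [437.9 167. ] [ 49.4 148.1] 6.3 med z 0.061
[[0.603, 0.141, 0.01], [0.605, 0.032, 0.01], [0.606, -0.077, 0.01], [0.608, -0.194, 0.01]]
```

View pics/crop.png

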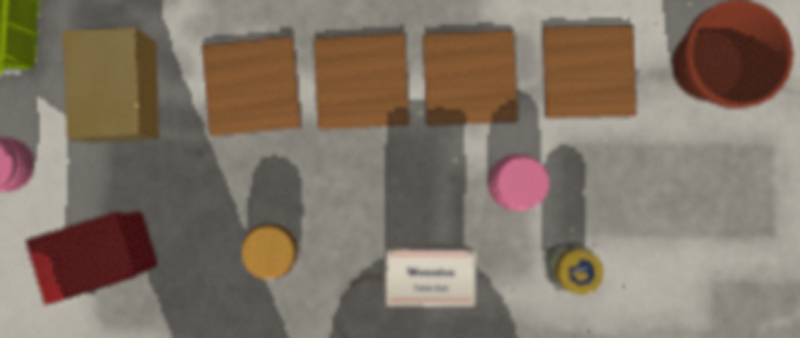

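The crop confirms the honey jar: amber with a brass lid at crop (269,251). The pink jar at crop (519,182) is the look-alike, standing near pad_3. Next I fix the board centres by colour.

```bash
cat > p.py <<'E'
from h import *
def pads(im,uvs,c):
    hsv=cv2.cvtColor(im['pixels'],cv2.COLOR_BGR2HSV)
    m=((hsv[...,0]<18)&(hsv[...,1]>110)&(c[...,2]<.03)&(c[...,2]>0)).astype(np.uint8)
    m=cv2.morphologyEx(m,cv2.MORPH_OPEN,np.ones((3,3)))
    n,l,st,ce=cv2.connectedComponentsWithStats(m)
    for u,v in uvs:
        k=l[v,u]
        y,x=np.nonzero(l==k); P=onz(im,np.c_[x,y],.01)[:,:2]*1000
        r=cv2.minAreaRect(P.astype(np.float32)); print(k,len(x),P.mean(0).round(1),np.round(r[0],1),np.round(r[1],1),round(r[2],1))
a=pickle.load(open('pics/top0.pkl','rb')); pads(a,[(270,183),(314,181),(358,180),(405,178)],cloud(a))
b=pickle.load(open('pics/side0.pkl','rb')); pads(b,[(341,186),(341,209),(340,236),(340,264)],cloud(b))
E
python3 p.py
```

```text
14 1272 [600.7 140.2] [600.8 140.1] [89.8 88.4] 4.0
15 1276 [603.2  31.6] [602.9  31.6] [89.2 88. ] 1.6
13 1258 [604.6 -76.2] [604.5 -76.9] [89.  86.9] 88.9
11 1235 [ 608.  -194.7] [ 607.2 -195.2] [87.9 87.1] 89.0
2 480 [601.6 136.1] [603.1 138.7] [85.8 89.8] 3.6
3 565 [605.4  26.4] [606.4  27.8] [84.4 86.4] 3.8
4 717 [606.2 -81.7] [604.8 -80.7] [85.5 88.2] 0.7
5 473 [ 608.8 -178.4] [ 609.9 -179.7] [85.3 54.7] 4.2
```

Call:
{"api": "step_arm", "payload": {
  "linear": [
    [14,-16,2],
    [28.4,-32.2,2],
    [28.4,-32.2,2],
    [28.4,-32.2,2],
    [28.4,-32.2,2],
    [28.4,-32.2,2],
    [28.4,-32.2,2],
    [28.4,-32.2,2],
    [28.4,-32.2,2],
    [28.4,-32.2,2]
  ],
  "turn": [-10,-20,-30,-40,-50,-59,-59,-59,-59,-59],
  "grip": [1,1,1,1,1,1,1,1,1,1],
  "squeeze": 20
}}

```text
clock: 1.35
tool_pos: [0.4389, 0.2841, 0.1941]
ee_rot: [[-0.287, 0.958, -0.0], [0.958, 0.287, -0.0], [0.0, -0.0, -1.0]]
ft_force: [0.2, -0.2, 0.6]
gripper_width: 0.999
gripper_force: 0.0
```

Call:
{"api": "step_arm", "payload": {
  "linear": [
    [0.1,-0.1,-4],
    [0.1,-0.1,-8],
    [0.1,-0.1,-11],
    [0.1,-0.1,-12.7],
    [0.1,-0.1,-12.7],
    [0.1,-0.1,-12.7],
    [0.1,-0.1,-12.7],
    [0.1,-0.1,-12.7],
    [0.1,-0.1,-12.7],
    [0.1,-0.1,-12.7],
    [0.1,-0.1,-12.7]
  ],
  "turn": [0,0,0,0,0,0,0,0,0,0,0],
  "grip": [1,1,1,1,1,0.4,0.4,0.4,0.4,0.4,0.4]
}}

```text
clock: 2.72
tool_pos: [0.441, 0.2824, 0.0676]
ee_rot: [[-0.285, 0.958, 0.001], [0.958, 0.285, 0.0], [0.0, 0.001, -1.0]]
ft_force: [-0.9, 0.7, 6.0]
gripper_width: 0.652
gripper_force: 20.0
```

Call:
{"api": "step_arm", "payload": {
  "linear": [
    [0,0,3],
    [0,0,8],
    [0,0,12],
    [4,-9,12],
    [8,-18,12],
    [12,-27,12],
    [15,-33,12],
    [16.4,-36.1,12],
    [16.4,-36.1,10],
    [16.4,-36.1,6],
    [16.4,-36.1,3.5],
    [16.4,-36.1,3]
  ],
  "turn": [0,0,0,-4,-8,-12,-16,-17,-17,-17,-17,-17],
  "grip": [0.4,0.4,0.4,0.4,0.4,0.4,0.4,0.4,0.4,0.4,0.4,0.4]
}}

```text
clock: 4.22
tool_pos: [0.6034, -0.0787, 0.0955]
ee_rot: [[0.008, 1.0, -0.003], [1.0, -0.008, 0.001], [0.001, -0.003, -1.0]]
ft_force: [-0.4, 0.4, -1.4]
gripper_width: 0.661
gripper_force: 20.0
```

Call:
{"api": "step_arm", "payload": {
  "linear": [
    [0.1,0,-1],
    [0.1,0,-1.5],
    [0.1,0,-1.9],
    [0.1,0,-1.9],
    [0.1,0,-1.9]
  ],
  "turn": [0,0,0,0,0],
  "grip": [0.4,0.4,0.4,0.4,0.4]
}}

```text
clock: 4.85
tool_pos: [0.6059, -0.0787, 0.0785]
ee_rot: [[0.007, 1.0, 0.001], [1.0, -0.007, -0.0], [-0.0, 0.001, -1.0]]
ft_force: [-0.3, -0.2, 0.0]
gripper_width: 0.656
gripper_force: 20.0
```

```bash
python3 - <<'E'
from h import *
print(monitor.read_state()['tool_pos'],monitor.read_state()['ft_force'])
im=grab('side','side1'); t=cv2.resize(im['pixels'][120:320,240:440],None,fx=3,fy=3,interpolation=cv2.INTER_CUBIC); cv2.imwrite('pics/s1.png',t)
E
```

```text
[ 0.60589079 -0.07871045  0.07851209] [-0.33407871 -0.21828647  0.01126756]
```

View pics/s1.png

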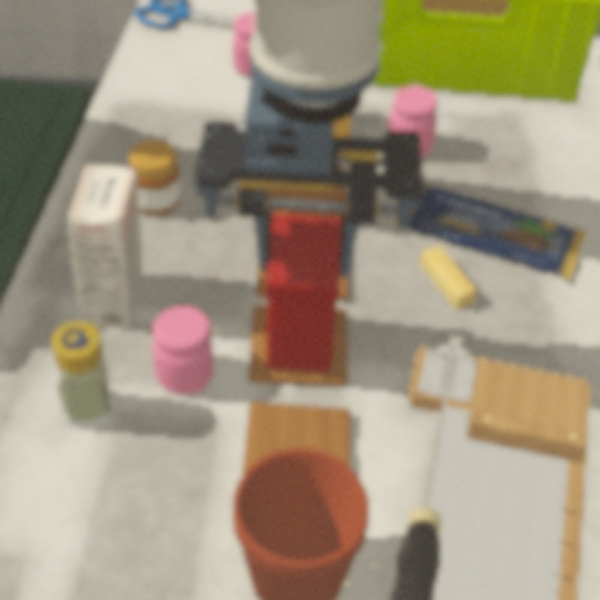

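The tin stands centred over pad_3 (crop 300,290). I'll release it and go to the salt box.

Call:
{"api": "step_arm", "payload": {
  "linear": [
    [0,0,-0.1],
    [0,0,-0.1],
    [0,0,-0.1],
    [0,0,0],
    [0,0,4],
    [0,0,9],
    [0,0,12],
    [-6,1,12],
    [-12,3,12],
    [-17,5,12],
    [-18.6,5.3,12],
    [-18.6,5.3,12]
  ],
  "turn": [0,0,0,0,0,0,0,0,0,-1,-2,-2],
  "grip": [0.4,1,1,1,1,1,1,1,1,1,1,1]
}}

```text
clock: 6.4
tool_pos: [0.4197, -0.0257, 0.1987]
ee_rot: [[0.042, 0.999, 0.001], [0.999, -0.042, -0.0], [-0.0, 0.001, -1.0]]
ft_force: [1.1, -0.1, -0.5]
gripper_width: 0.997
gripper_force: 0.0
```

```bash
python3 - <<'E'
from h import *
print(monitor.read_state()['tool_pos'],monitor.read_state()['ee_rot'])
im=grab('top','top1'); c=cloud(im); b=grab('side','side2'); cb=cloud(b)
def f(c,x0,x1,y0,y1,z0,z1):
    p=c.reshape(-1,3); m=(p[:,0]>x0)&(p[:,0]<x1)&(p[:,1]>y0)&(p[:,1]<y1)&(p[:,2]>z0)&(p[:,2]<z1)
    r=cv2.minAreaRect((p[m][:,:2]*1000).astype(np.float32)); print(m.sum(),r,np.median(p[m][:,2]))
for k in (c,cb): f(k,.54,.67,-.15,0,.112,.145)
E
```

```text
[ 0.41969148 -0.02574907  0.19865343] [[ 4.23147318e-02  9.99103902e-01  9.25467915e-04]
 [ 9.99104310e-01 -4.23145246e-02 -2.42336856e-04]
 [-2.02958964e-04  9.34893401e-04 -9.99999542e-01]]
1125 ((604.202392578125, -74.66217041015625), (63.86030960083008, 87.07100677490234), 1.3667172193527222) 0.1316438748564258
663 ((604.3442993164062, -73.42585754394531), (88.30636596679688, 64.57051086425781), 89.25407409667969) 0.13266278194764858
```

Call:
{"api": "step_arm", "payload": {
  "linear": [
    [0,0,-4],
    [0,0,-8],
    [0,0,-10.5],
    [0,0,-11.3],
    [0,0,-11.3],
    [0,0,-11.3],
    [0,0,-11.3],
    [0,0,-11.3],
    [0,0,-11.3],
    [0,0,-11.3],
    [0,0,-8],
    [0,0,-4]
  ],
  "turn": [0,0,0,0,0,0,0,0,0,0,0,0],
  "grip": [1,1,1,1,0.3,0.3,0.3,0.3,0.3,0.3,0.3,0.3]
}}

```text
clock: 8.0
tool_pos: [0.4189, -0.0256, 0.1587]
ee_rot: [[0.042, 0.999, -0.002], [0.999, -0.042, 0.0], [0.0, -0.002, -1.0]]
ft_force: [1.3, -0.6, -2.0]
gripper_width: 0.584
gripper_force: 20.0
```

Call:
{"api": "step_arm", "payload": {
  "linear": [
    [0,0,4],
    [0,-2,8],
    [4,-6,8],
    [8,-10,8],
    [12,-14,8],
    [16,-16.5,8],
    [18.7,-16.9,8],
    [18.7,-16.9,4],
    [18.7,-16.9,-1],
    [18.7,-16.9,-4],
    [18.7,-16.9,-5],
    [18.7,-16.9,-5]
  ],
  "turn": [0,0,0,1,2,3,3,3,3,3,3,3],
  "grip": [0.3,0.3,0.3,0.3,0.3,0.3,0.3,0.3,0.3,0.3,0.3,0.3]
}}

```text
clock: 9.5
tool_pos: [0.6068, -0.1947, 0.1084]
ee_rot: [[-0.01, 1.0, -0.0], [1.0, 0.01, 0.0], [0.0, -0.0, -1.0]]
ft_force: [-0.3, 0.5, -0.1]
gripper_width: 0.581
gripper_force: 20.0
```

```bash
python3 - <<'E'
from h import *
print(monitor.read_state()['tool_pos'])
im=grab('side','side3'); t=cv2.resize(im['pixels'][120:320,240:440],None,fx=3,fy=3,interpolation=cv2.INTER_CUBIC); cv2.imwrite('pics/s3.png',t)
E
```

```text
[ 0.60677629 -0.19474178  0.10843356]
```

View pics/s3.png

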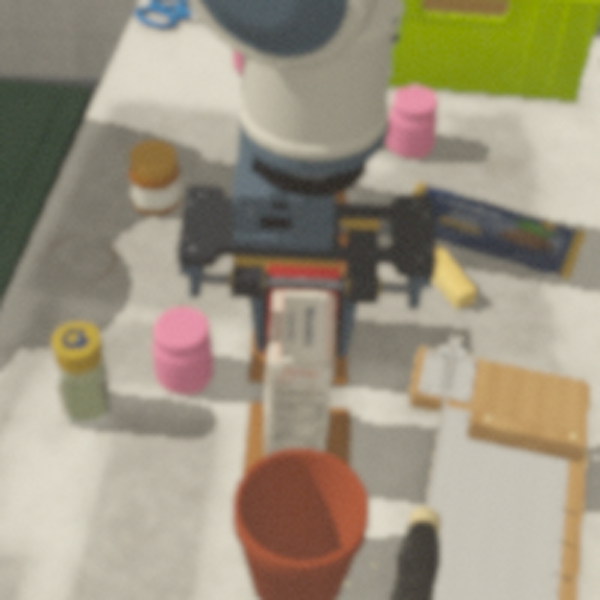

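Salt hovers over pad_4 (crop 300,370), centred in x, with the pot clear. I'll set it down and go to the spice jar.

Call:
{"api": "step_arm", "payload": {
  "linear": [
    [0,0,-0.7],
    [0,0,-1.2],
    [0,0,-1.3],
    [0,0,-1.3],
    [0,0,-1.3],
    [0,0,-1.2],
    [0,0,3],
    [0,0,8],
    [-5,1,10],
    [-11,2,10],
    [-17,3,10],
    [-18.8,3.1,8]
  ],
  "turn": [0,0,0,0,0,0,0,0,0,0,0,0],
  "grip": [0.3,0.3,0.3,1,1,1,1,1,1,1,1,1]
}}

```text
clock: 11.05
tool_pos: [0.4165, -0.1631, 0.1892]
ee_rot: [[-0.01, 1.0, 0.002], [1.0, 0.01, -0.001], [-0.001, 0.002, -1.0]]
ft_force: [-0.1, -0.6, -0.8]
gripper_width: 1.002
gripper_force: 0.0
```

```bash
cat > chk.py <<'E'
from h import *
import sys
print(monitor.read_state()['tool_pos'])
cs=[cloud(grab(n,n+sys.argv[1])) for n in('top','side')]
def f(n,x,y,z0,z1,w=.075):
    for c in cs:
        p=c.reshape(-1,3); m=(abs(p[:,0]-x)<w)&(abs(p[:,1]-y)<w*.8)&(p[:,2]>z0)&(p[:,2]<z1)
        if m.sum()<10: print(n,'none'); continue
        r=cv2.minAreaRect((p[m][:,:2]*1000).astype(np.float32)); print(n,m.sum(),np.round(r[0],1),np.round(r[1],1),round(r[2],1),np.median(p[m][:,2]).round(4))
f('tin',.605,-.077,.112,.138); f('salt',.607,-.194,.14,.156); f('pot',.613,-.315,.09,.12); f('cheese',.598,.268,.08,.11)
if len(sys.argv)>2: f('spice',.604,.031,.09,.115); f('honey',.601,.14,.065,.085)
else: f('spice',.4185,-.1635,.085,.105,.035)
E
python3 chk.py 4
```

```text
[ 0.41645963 -0.16312875  0.18921901]
tin 1130 [604.2 -74.7] [63.8 87.2] 1.6 0.1318
tin 655 [604.4 -74.6] [91.  64.4] 89.3 0.1327
salt 814 [ 605.4 -193.5] [79.2 48.3] 89.6 0.149
salt 561 [ 605.2 -192.8] [47.2 81.4] 1.5 0.1501
pot 499 [ 612.7 -315.5] [100.5  98.8] 15.2 0.1031
pot 636 [ 612.9 -316.1] [99.2 99.8] 49.8 0.1028
cheese 1342 [597.9 268.5] [101.2  68.3] 2.0 0.098
cheese 464 [599.5 267. ] [99.2 74.1] 1.8 0.0967
spice 236 [ 418.4 -158.1] [31.4 41.1] 88.1 0.0964
spice 208 [ 418.  -163.8] [41.2 39.4] 60.1 0.0971
```

Call:
{"api": "step_arm", "payload": {
  "linear": [
    [0.1,0,-5],
    [0.1,0,-10],
    [0.1,0,-13.5],
    [0.1,0,-14.6],
    [0.1,0,-14.6],
    [0.1,0,-14.6],
    [0.1,0,-14.6],
    [0.1,0,-14.6],
    [0.1,0,-14.6],
    [0.1,0,-14.6],
    [0.1,0,-10],
    [0.1,0,-5]
  ],
  "turn": [0,0,0,0,0,0,0,0,0,0,0,0],
  "grip": [1,1,1,1,0.2,0.2,0.2,0.2,0.2,0.2,0.2,0.2]
}}

```text
clock: 12.65
tool_pos: [0.419, -0.1633, 0.1389]
ee_rot: [[-0.01, 1.0, -0.002], [1.0, 0.01, 0.001], [0.001, -0.002, -1.0]]
ft_force: [1.9, 0.3, -1.7]
gripper_width: 0.444
gripper_force: 20.0
```

Call:
{"api": "step_arm", "payload": {
  "linear": [
    [0,2,4],
    [2,6,7],
    [5,10.5,7],
    [9,15,7],
    [13,18.5,7],
    [17,19.3,7],
    [18.5,19.3,4],
    [18.5,19.3,-1],
    [18.5,19.3,-5],
    [18.5,19.3,-7],
    [18.5,19.3,-7.5],
    [18.5,19.3,-7.5]
  ],
  "turn": [0,0,0,0,0,0,0,0,0,0,0,0],
  "grip": [0.2,0.2,0.2,0.2,0.2,0.2,0.2,0.2,0.2,0.2,0.2,0.2]
}}

```text
clock: 14.15
tool_pos: [0.6049, 0.0293, 0.0635]
ee_rot: [[-0.01, 1.0, 0.0], [1.0, 0.01, -0.0], [-0.0, 0.0, -1.0]]
ft_force: [-0.0, 0.1, -1.4]
gripper_width: 0.447
gripper_force: 20.0
```

```bash
python3 - <<'E'
from h import *
print(monitor.read_state()['tool_pos'])
im=grab('wrist','w5'); b=grab('top','top5')
t=np.vstack([cv2.resize(im['pixels'],(400,250)),cv2.resize(b['pixels'][145:225,240:368],(400,250))]); cv2.imwrite('pics/s5.png',t)
E
```

```text
[0.60487164 0.02929152 0.06353638]
```

View pics/s5.png

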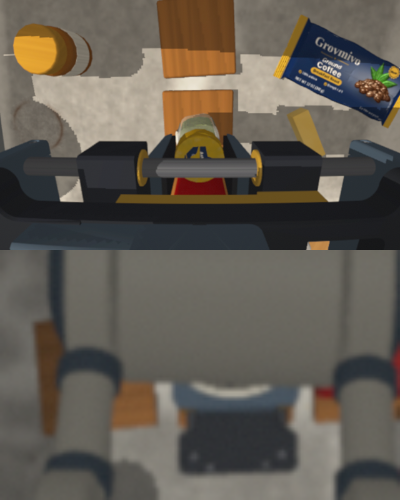

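The jar (wrist 198,140) sits centred across board 2, with honey at wrist (50,50). I'll lower and release it, then move to the honey jar.

Call:
{"api": "step_arm", "payload": {
  "linear": [
    [-0.1,0.1,-0.7],
    [-0.1,0.1,-1.1],
    [-0.1,0.1,-1.1],
    [-0.1,0.1,-1.1],
    [-0.1,0.1,-1.1],
    [-0.1,0.1,-1],
    [0,0,4],
    [0,0,8],
    [-5,3,10],
    [-10,6,10],
    [-15,9,10],
    [-16.5,9.2,8]
  ],
  "turn": [0,0,0,0,0,0,0,0,0,0,0,0],
  "grip": [0.2,0.2,0.2,1,1,1,1,1,1,1,1,1]
}}

```text
clock: 15.75
tool_pos: [0.4377, 0.1227, 0.1441]
ee_rot: [[-0.012, 1.0, 0.002], [1.0, 0.012, 0.001], [0.001, 0.002, -1.0]]
ft_force: [1.6, -1.1, -0.4]
gripper_width: 1.001
gripper_force: 0.0
```

```bash
python3 chk.py 6 1 | grep -v pot; python3 p.py
```

```text
[0.43771544 0.12273272 0.1441453 ]
tin 1126 [604.  -74.6] [63.7 86.9] 0.9 0.1318
tin 664 [604.4 -73.6] [90.3 64.4] 89.3 0.1327
salt 815 [ 605.3 -193.3] [78.9 48.8] 89.1 0.1491
salt 561 [ 605.3 -192.9] [46.9 81.1] 1.4 0.15
cheese 1340 [597.5 268.1] [100.9  68.1] 1.8 0.098
cheese 462 [600.5 265.7] [99.1 73.1] 3.6 0.0968
spice 269 [599.9  29. ] [39.8 40.1] 44.2 0.1065
spice 158 [602.1  29.2] [37.9 43.5] 2.7 0.1067
honey none
honey none
14 1272 [600.7 140.2] [600.8 140.1] [89.8 88.4] 4.0
15 1276 [603.2  31.6] [602.9  31.6] [89.2 88. ] 1.6
13 1258 [604.6 -76.2] [604.5 -76.9] [89.  86.9] 88.9
11 1235 [ 608.  -194.7] [ 607.2 -195.2] [87.9 87.1] 89.0
2 480 [601.6 136.1] [603.1 138.7] [85.8 89.8] 3.6
3 565 [605.4  26.4] [606.4  27.8] [84.4 86.4] 3.8
4 717 [606.2 -81.7] [604.8 -80.7] [85.5 88.2] 0.7
5 473 [ 608.8 -178.4] [ 609.9 -179.7] [85.3 54.7] 4.2
```

Call:
{"api": "step_arm", "payload": {
  "linear": [
    [0.1,-0.1,-5],
    [0.1,-0.1,-9],
    [0.1,-0.1,-12],
    [0.1,-0.1,-13],
    [0.1,-0.1,-13],
    [0.1,-0.1,-13],
    [0.1,-0.1,-13],
    [0.1,-0.1,-13],
    [0.1,-0.1,-13],
    [0.1,-0.1,-13],
    [0.1,-0.1,-10],
    [0.1,-0.1,-5]
  ],
  "turn": [0,0,0,0,0,0,0,0,0,0,0,0],
  "grip": [1,1,1,1,0.3,0.3,0.3,0.3,0.3,0.3,0.3,0.3]
}}

```text
clock: 17.35
tool_pos: [0.4395, 0.1201, 0.0932]
ee_rot: [[-0.01, 1.0, -0.003], [1.0, 0.01, -0.0], [-0.0, -0.003, -1.0]]
ft_force: [0.8, -0.5, -1.3]
gripper_width: 0.533
gripper_force: 20.0
```

```bash
python3 - <<'E'
from h import *
im=grab('side','side7'); b=grab('wrist','w7')
t=np.hstack([cv2.resize(im['pixels'][110:230,250:370],(400,400)),cv2.resize(b['pixels'][100:400,170:470],(400,400))]); cv2.imwrite('pics/s7.png',t)
E
```

```text
(no output)
```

View pics/s7.png

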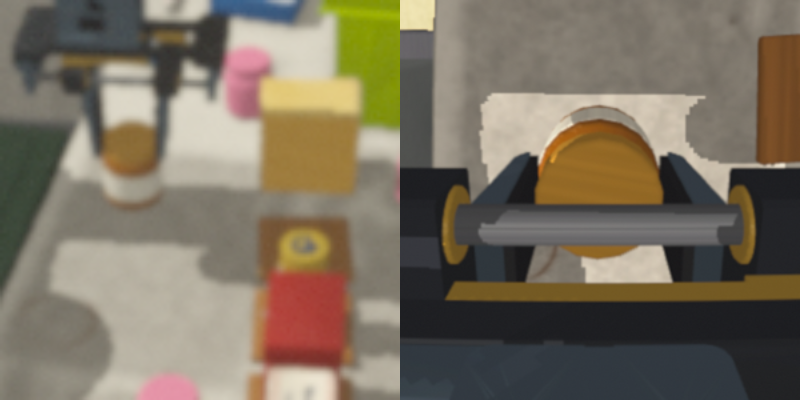

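```bash
python3 - <<'E'
from h import *
im=pickle.load(open('pics/side7.pkl','rb')); c=cloud(im)
for v in range(145,176,2): print(v,c[v,289].round(3), im['pixels'][v,289])
b=pickle.load(open('pics/w7.pkl','rb')); print(cloud(b)[100+135:100+150:4,170+150].round(3)); print(b['st']['gripper_width'])
E
```

```text
145 [ 0.399  0.361 -0.002] [172 192 201]
147 [0.44  0.138 0.148] [ 83 125 151]
149 [0.441 0.129 0.147] [ 54 105 138]
151 [0.441 0.124 0.143] [ 56 108 139]
153 [0.444 0.111 0.146] [ 56 108 138]
155 [0.445 0.101 0.146] [ 59 110 141]
157 [0.445 0.097 0.141] [ 57 108 139]
159 [0.444 0.101 0.13 ] [ 52 100 139]
161 [0.445 0.096 0.127] [ 50  89 126]
163 [0.444 0.096 0.119] [103 124 143]
165 [0.444 0.096 0.112] [142 157 162]
167 [0.442 0.101 0.1  ] [141 157 161]
169 [0.443 0.097 0.096] [132 149 155]
171 [0.442 0.099 0.086] [ 79 102 122]
173 [0.423 0.19  0.002] [ 92 109 121]
175 [ 0.424  0.184 -0.001] [111 124 130]
[[0.443 0.131 0.153]
 [0.443 0.13  0.155]
 [0.444 0.127 0.154]
 [0.444 0.125 0.155]]
0.5363135545410966
```

Call:
{"api": "step_arm", "payload": {
  "linear": [
    [2,0,3],
    [7,0.8,3],
    [12,1.5,3],
    [16,1.9,2],
    [16.3,1.9,-2],
    [16.3,1.9,-5],
    [16.3,1.9,-6.3],
    [16.3,1.9,-6.9],
    [16.3,1.9,-6.9],
    [16.3,1.9,-6.9]
  ],
  "turn": [0,0,0,0,0,0,0,0,0,0],
  "grip": [0.3,0.3,0.3,0.3,0.3,0.3,0.3,0.3,0.3,0.3]
}}

```text
clock: 18.7
tool_pos: [0.6044, 0.1394, 0.0252]
ee_rot: [[-0.01, 1.0, 0.002], [1.0, 0.01, 0.0], [0.0, 0.002, -1.0]]
ft_force: [0.9, -0.8, -1.0]
gripper_width: 0.54
gripper_force: 20.0
```

Call:
{"api": "step_arm", "payload": {
  "linear": [
    [-0.2,0,-0.1],
    [-0.2,0,-0.1],
    [-0.2,0,-0.1],
    [-0.2,0,-0.1],
    [-0.2,0,-0.1],
    [-0.2,0,4],
    [-0.2,0,9],
    [-5,0,13],
    [-11,0,15],
    [-17,0,15],
    [-20,0,15],
    [-20,0,15]
  ],
  "turn": [0,0,0,0,0,0,0,0,0,0,0,0],
  "grip": [0.3,0.3,1,1,1,1,1,1,1,1,1,1]
}}

```text
clock: 20.2
tool_pos: [0.4018, 0.1393, 0.1745]
ee_rot: [[-0.011, 1.0, -0.0], [1.0, 0.011, -0.0], [-0.0, -0.0, -1.0]]
ft_force: [1.3, 0.4, 0.6]
gripper_width: 0.998
gripper_force: 0.0
```

```bash
python3 chk.py 8 1; python3 -c "
import cv2;a=cv2.imread('pics/top8.png');b=cv2.imread('pics/side8.png')
import numpy as np
cv2.imwrite('pics/s8.png',np.vstack([cv2.resize(a[140:230,190:510],(800,225)),cv2.resize(b[100:320,200:493],(400,300)).repeat(1,0) if 0 else cv2.copyMakeBorder(cv2.resize(b[100:320,200:493],(400,300)),0,0,0,400,0)]))"
```

```text
[0.40183677 0.13929017 0.17454387]
tin 1127 [604.1 -74.8] [63.9 87. ] 1.6 0.1317
tin 661 [604.4 -73.9] [88.2 64.3] 89.3 0.1325
salt 816 [ 605.3 -193.9] [48.8 80.3] 0.8 0.149
salt 567 [ 605.3 -194.1] [47.1 79.6] 1.5 0.15
pot 496 [ 612.9 -315.2] [100.9  98.7] 1.1 0.1032
pot 629 [ 612.8 -315.2] [ 98.6 100.4] 1.3 0.1028
cheese 1342 [597.8 268.3] [100.6  68.1] 2.2 0.0979
cheese 469 [600.7 266.6] [99.6 74.4] 3.6 0.0966
spice 271 [599.8  29.1] [39.4 39.8] 44.2 0.1065
spice 156 [602.  29.] [37.9 39.8] 2.7 0.1067
honey 364 [599.3 139.6] [48.2 46.8] 88.8 0.0779
honey 168 [600.8 140.2] [46.2 48.4] 49.0 0.079
```

View pics/s8.png

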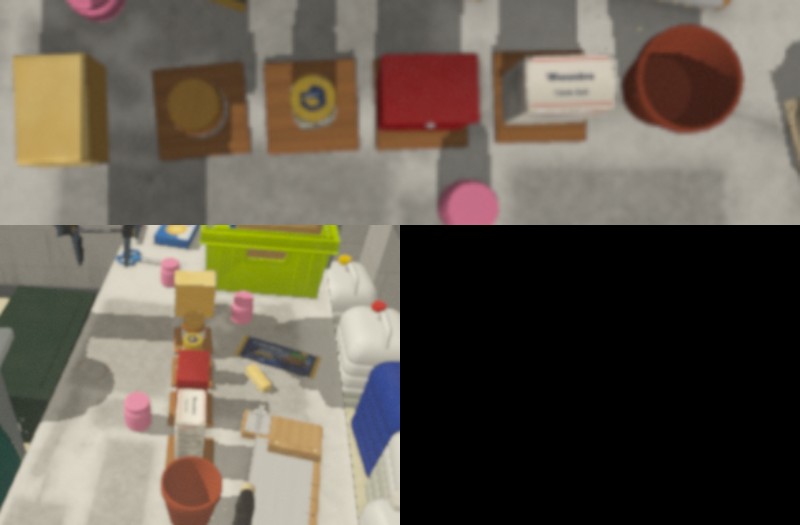

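All four stand upright, centred within about 4 mm by the top camera. The row reads cheese (60,110), honey (200,105), spice (313,98), tin (428,90), salt (558,90), pot (685,80), and the pot and cheese have not moved.

```bash
python3 -c "
from bench import robot; print(robot.hand_in())"
```

```text
the job is handed in; nothing more can be done
None
```

The job is handed in, with no verdict returned: by the last camera check the salt box, red tin, spice jar and honey jar stand upright in that order from the clay pot, each about 4 mm or less from its board's centre by the top camera, and the pot and cheese block have not moved.

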